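# Load the vacuum glue-up jig and set its valve

### The job

Get the vacuum jig ready for a glue-up: first shut the air valve fully, then stack the blank flat between the guide pins with the dark body block at the bottom, all the pale spacers on it and the aluminium plate on top. With the stack complete, open the valve until its blue lever points along the red mark, and leave it there; do not disturb the mallet or the nail tin.

Things in the scene. Friction and masses are not known exactly. Their poses are not given: they have to be found in the camera images.
- jig: vacuum glue-up jig fixed on the bench: grey base plate 124 x 215 x 10 mm. Origin on the bench under its middle; x away from the robot, y to its left, z up. Six round steel guide pins (10 mm thick, tips tapered, tops 76 mm above the bench) stand round a pocket on its right half; on its left half a brass pipe with a quarter-turn ball valve, nowhere above 70 mm
- pocket (a point): centre of the pocket floor, on the base plate 10 mm above the bench, at jig (0, -62) mm. Room between the pins: 96 mm along jig x, 56 mm along jig y (3 mm to spare on each side of a part). Pins stand at (+-38, +-33) and (+-53, 0) mm from here, so each long side of a stacked part is open for a finger over its middle 66 mm
- valve_axis (a point): point on the vertical turning axis of the valve, 60 mm above the bench, at jig (0, 50) mm
- lever_grip (a point): place to take the valve's blue lever: on its middle line, 70 mm from the axis, 60 mm above the bench. x points outwards along the lever, z up. The blue bar runs from 31 to 93 mm from the axis, is 12 mm wide and 52 to 68 mm above the bench. Below it are only a round white scale plate (out to 44 mm, top 48 mm above the bench) and the red mark
- valve_lever (a joint): opening of the valve: 0 = shut (lever along jig +x, across the pipe, against its stop), 1.57 = fully open (lever along jig +y, in line with the pipe); opens anticlockwise seen from above; about 0.12 N m of friction, stays where it is left
- set_mark: fixed red pointer under the lever that marks the wanted opening, 0.45 to 1.2 rad from shut. Origin on the valve axis 60 mm above the bench; its x axis points along the mark. Its upright end stands 110 to 120 mm from the axis, beyond the lever, top 62 mm above the bench. Wanted opening = yaw of set_mark minus yaw of jig
- body_block: dark wood block, the bottom part of the blank, 90 x 50 x 18 mm (own x, y, z); origin at its middle. About 80 g
- top_plate: aluminium pressure plate, the top part, 90 x 50 x 12 mm (x, y, z); origin at its middle. About 140 g
- mallet: wooden mallet lying on the bench, 73 x 159 x 75 mm; bystander, leave alone
- nail_tin: round tin of nails, 86 mm wide, 32 mm high; bystander, leave alone
- spacer_1: pale wood spacer, 90 x 50 x 10 mm (x, y, z); origin at its middle. About 50 g. All spacers are alike; two to four of them are there
- spacer_2: pale wood spacer, 90 x 50 x 10 mm (x, y, z); origin at its middle. About 50 g. All spacers are alike; two to four of them are there
- spacer_3: pale wood spacer, 90 x 50 x 10 mm (x, y, z); origin at its middle. About 50 g. All spacers are alike; two to four of them are there
- spacer_4: pale wood spacer, 90 x 50 x 10 mm (x, y, z); origin at its middle. About 50 g. All spacers are alike; two to four of them are there

How it is judged:
On the way, in this order (a step that is already met when the one before it is completed fails the run):
1. the valve is shut (within 0.08 rad of its stop) (value of joint valve_lever below 0.08 rad), for 0.2 s.
2. with the valve still shut, the whole stack lies flat in the pocket in the right order (horizontal distance between each of body_block, spacer_1, spacer_2, spacer_3, spacer_4, top_plate and pocket below 0.008 m and angle between the z axis of each of body_block, spacer_1, spacer_2, spacer_3, spacer_4, top_plate and the z axis of jig, either way round below 0.06 rad and angle between the x axis of each of body_block, spacer_1, spacer_2, spacer_3, spacer_4, top_plate and the x axis of jig, either way round below 0.12 rad and z of body_block in the frame of pocket below 0.013 m and z of each of spacer_1, spacer_2, spacer_3, spacer_4 in the frame of jig above 0.03 m and z of top_plate in the frame of jig above 0.045 m and z of top_plate in the frame of spacer_1 above 0.008 m and z of top_plate in the frame of spacer_2 above 0.008 m and z of top_plate in the frame of spacer_3 above 0.008 m and z of top_plate in the frame of spacer_4 above 0.008 m and value of joint valve_lever below 0.08 rad), for 0.2 s.
At the end, for the whole second after the job is handed in: body block on the pocket floor, all spacers present above it, aluminium plate on top, each within 8 mm of the pocket's centre, flat within 0.06 rad and square to the jig within 0.12 rad, at rest; the valve lever within 0.1 rad of the red mark (horizontal distance between each of body_block, spacer_1, spacer_2, spacer_3, spacer_4, top_plate and pocket below 0.008 m and angle between the z axis of each of body_block, spacer_1, spacer_2, spacer_3, spacer_4, top_plate and the z axis of jig, either way round below 0.06 rad and angle between the x axis of each of body_block, spacer_1, spacer_2, spacer_3, spacer_4, top_plate and the x axis of jig, either way round below 0.12 rad and z of body_block in the frame of pocket below 0.013 m and z of each of spacer_1, spacer_2, spacer_3, spacer_4 in the frame of jig above 0.03 m and z of top_plate in the frame of jig above 0.045 m and z of top_plate in the frame of spacer_1 above 0.008 m and z of top_plate in the frame of spacer_2 above 0.008 m and z of top_plate in the frame of spacer_3 above 0.008 m and z of top_plate in the frame of spacer_4 above 0.008 m and linear speed of each of body_block, spacer_1, spacer_2, spacer_3, spacer_4, top_plate below 0.02 m/s and angle between the x axis of lever_grip and the x axis of set_mark, either way round below 0.1 rad and velocity of joint valve_lever below 0.05 rad/s); the robot touches nothing.
It fails at once if the mallet was moved more than 4 cm (distance of mallet from where it was at the start of the episode above 0.04 m).
It fails at once if the nail tin was moved more than 4 cm (distance of nail_tin from where it was at the start of the episode above 0.04 m).
Of spacer_1, spacer_2, spacer_3, spacer_4 only 2 to 4 are there at a start; the rules pass over those that are not, and their reading is None.
At some moment in a run one of body_block, spacer_1, spacer_2, spacer_3, spacer_4, top_plate may be knocked a few centimetres aside while the robot is not near it.
Once in a run the grip may slacken for a moment while it holds something.
It also fails if it takes over 208 s, if anything falls off the work surface, if the arm or the gripper's body presses on something with over 40 N, if the wrist force passes 120 N, or if a joint passes its speed limit or range.

### The arm

A 6-joint arm with a two-finger parallel gripper is mounted at the origin on the work surface; the furniture and walls round the work are solid. World frame = base frame: x ahead of the robot, y to its left, z up, the work surface at z = 0. Lengths are in m, angles in rad, forces in N, time in s.
With the tool pointing down it reaches from about 0.3 to 0.85 m from the base axis. Payload 4.2 kg.
Tool frame: the origin (TCP) lies between the finger pads; the fingertips stand env.tips_ahead ahead of it and the grasp point (between the pads) lies 3 mm ahead of it (env.tips_ahead is the distance from the TCP to the fingertips, in m); z points along the fingers, y is the direction in which the jaws open and shut (so a half turn about z gives the same grasp; the last joint's range is limited). The gripper opens to 91 mm and grips with 3 to 60 N. Pads are 32 mm wide; open, the fingers measure 118 mm over their backs; the gripper's body (76 mm by 178 mm) begins 60 mm behind the grasp point.
Start: joints at [-1.32, 0.32, 1.565, -0, 1.257, -0.02], TCP at [0.154, -0.554, 0.236] pointing down, gripper open.
Joint ranges: [-3.11, 3.11], [-0.84, 2.01], [0.21, 2.61], [-1.34, 4.49], [0.05, 2.63], [-2.56, 2.56]. Speed limits (rad/s): [2.57, 2.57, 3.14, 3.14, 3.14, 3.14].

### API

Orientations are given as a rotation vector (axis times angle).
In Python, from cell import status, eyes, env gives the robot as it stands. The module is installed in compiled form; this text tells all that it offers.
- The arm moves only by the shell command python3 -m inch 'ROWS' [FORCE]. ROWS is JSON, a list that holds one entry, the list of rows, each a list of 7 numbers: the shift along the tool's x, y, z in m, then the turn, a rotation vector about the tool's x, y, z in rad, then the closure, from -1 (fully open) to 1 (shut). A call has exactly 8 rows; each row shifts and turns the commanded pose from where the row before left it, along the tool's axes as they then stand; what a row does not reach is not made up. A row lasts 1/10 s, in which the tool goes at most 50 mm and 8.59 degrees, less where a joint would pass 70% of its speed; a pose out of reach is approached as far as the arm can. A call with a gripper value outside its range is refused whole. The fingers move at their own pace and stop on an object; FORCE is the grip in N (left out, the last holds). Time passes only in rows, so rows that do not move let the fingers close, or fill a call up. It gives the time, the measured TCP pose, the force and the opening at its end, in the units of the state.
- status.observe(): the state, without advancing time (a new reading comes with each control period).
- eyes.camera(name): name is "side" or "top"; returns the picture (400x640x3 uint8, red, green, blue); there is no depth.
- eyes.get_calibration(name): a dict with "fx", "fy", "cx", "cy" (pixels), "T" (4x4, takes a point from camera to world coordinates). Camera axes: x right, y down, z forward; pixel columns grow to the right and rows downward; lengths in m; the calibration is good to about 2 mm. A picture is of the moment at which its call begins. get_calibration takes no time and is no camera call.
- env.hand_in(): hands the job in, once; it reports no verdict.
The state is a dict: "clock": time; "joint_positions": joint angles; "dq": joint speeds; "joint_torque": joint torques, N m; "eef_pos": TCP position; "tcp_rot": TCP orientation; "ft_force": force on the tool from outside, world axes, zero at the start; "ft_torque": the same for the moment, N m; "width": opening from 0.0 (shut) to 1.0 (fully open).
Only numpy, scipy, OpenCV 4.12 (cv2) and the standard library are available. Lean on these libraries where they do the work, as an engineer would, in place of code of your own. Each camera call takes 0.05 s, during which the arm holds its last target. There are 200 camera calls.

## Working session

There is one attempt and no reset: what is moved stays moved. The work goes in short steps, Python scripts to look and compute and a shell command to move; the robot and the scene stay as the last step left them, time stands still between calls to the robot, and variables do not carry over. Pictures are saved under pics/ and viewed, about 12 in all and at most 16, crops included, and the job is handed in when it is done.

```bash
mkdir -p pics; ls; python3 - <<'E'
from cell import status, eyes, env
import cv2, numpy as np
print(status.observe(), env.tips_ahead)
for n in("top","side"):
    im=eyes.camera(n); cv2.imwrite(f"pics/{n}0.png",im[:,:,::-1]); c=eyes.get_calibration(n); print(n,{k:np.round(v,4).tolist() for k,v in c.items()})
E
```

```text
pics
{'clock': 0.0, 'joint_positions': array([-1.31998139e+00,  3.20250302e-01,  1.56570108e+00,  4.06965657e-06,
        1.25741196e+00, -1.99806786e-02]), 'dq': array([8.93828195e-05, 8.10568453e-04, 7.90785909e-04, 1.57011769e-03,
       7.76962111e-04, 1.08941040e-04]), 'joint_torque': array([-2.67892086e-03, -4.12458980e+01, -2.31973118e+01,  7.25192553e-02,
        4.57534462e-02, -1.36464464e-04]), 'eef_pos': array([ 0.15370285, -0.55356954,  0.2351356 ]), 'tcp_rot': array([-3.11109689e+00, -4.23826835e-01,  3.14092621e-04]), 'ft_force': array([-0.34021132,  0.95020609,  0.62526028]), 'ft_torque': array([ 0.01858199, -0.04244017,  0.0536761 ]), 'width': 0.9995065862538243} 0.022
top {'fx': 421.7731, 'fy': 421.7731, 'cx': 320.9861, 'cy': 207.3164, 'T': [[0.0012, -0.9877, 0.1561, 0.1566], [-1.0, -0.0023, -0.007, 0.091], [0.0072, -0.1561, -0.9877, 1.5439], [0.0, 0.0, 0.0, 1.0]]}
side {'fx': 504.1775, 'fy': 504.1775, 'cx': 328.677, 'cy': 210.0344, 'T': [[0.9122, -0.3117, 0.2659, -0.0865], [-0.4097, -0.694, 0.5921, -0.9889], [-0.0001, -0.649, -0.7608, 1.438], [0.0, 0.0, 0.0, 1.0]]}
```

View pics/top0.png

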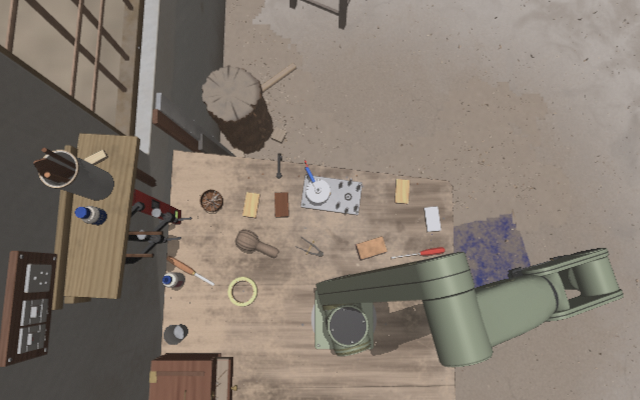

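View pics/side0.png

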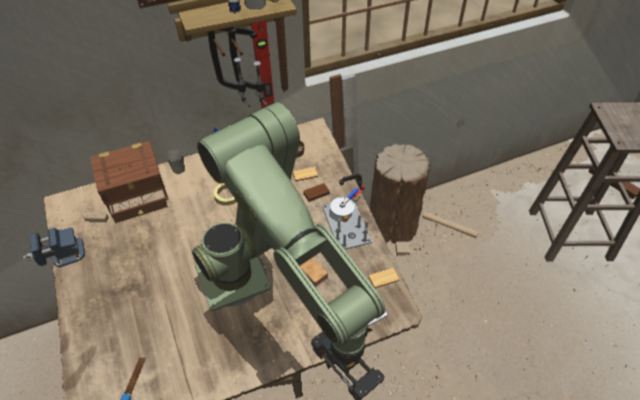

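```bash
python3 - <<'E'
import cv2
im=cv2.imread("pics/top0.png")[150:290,190:460]; cv2.imwrite("pics/c1.png",cv2.resize(im,None,fx=2.95,fy=2.95,interpolation=cv2.INTER_CUBIC))
E
```

```text
(no output)
```

View pics/c1.png

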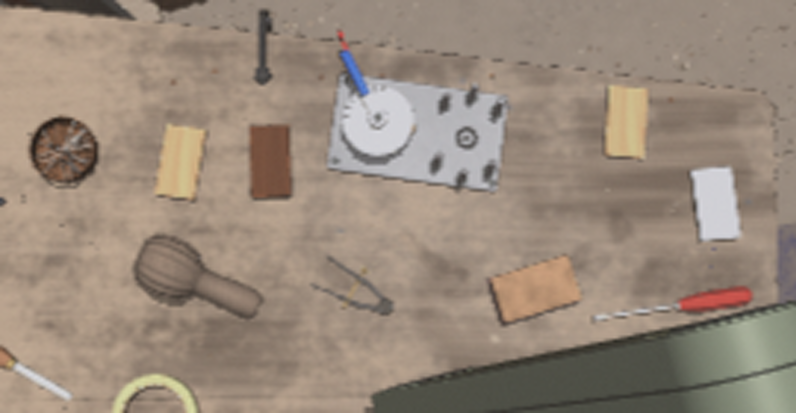

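```bash
cat > h.py <<'E'
from cell import status, eyes, env
import cv2, numpy as np
from scipy.spatial.transform import Rotation as R
C={n:eyes.get_calibration(n) for n in("top","side")}
def cast(n,uv,z):
    c=C[n];T=np.array(c["T"]);uv=np.atleast_2d(uv).astype(float)
    d=np.c_[(uv[:,0]-c["cx"])/c["fx"],(uv[:,1]-c["cy"])/c["fy"],np.ones(len(uv))]@T[:3,:3].T
    return (T[:3,3]+d*((z-T[2,3])/d[:,2])[:,None])[:,:2]
def proj(n,p):
    c=C[n];T=np.array(c["T"]);q=(np.atleast_2d(p)-T[:3,3])@T[:3,:3]
    return np.c_[q[:,0]/q[:,2]*c["fx"]+c["cx"],q[:,1]/q[:,2]*c["fy"]+c["cy"]]
def snap(n,tag):
    im=np.ascontiguousarray(eyes.camera(n)[:,:,::-1]);cv2.imwrite(f"pics/{n}_{tag}.png",im);return im
def blobs(n,im,lo,hi,z,amin=40,box=None,h=0):
    """colour blobs -> (area px, world centre at height z, size, yaw of long side)"""
    hsv=cv2.cvtColor(im,cv2.COLOR_BGR2HSV);m=cv2.inRange(hsv,lo,hi)
    if box: k=np.zeros_like(m);k[box[1]:box[3],box[0]:box[2]]=255;m&=k
    out=[]
    for c in cv2.findContours(m,cv2.RETR_EXTERNAL,cv2.CHAIN_APPROX_NONE)[0]:
        a=cv2.contourArea(c)
        if a<amin: continue
        w=cast(n,c.reshape(-1,2),z).astype(np.float32);r=cv2.minAreaRect(w*1000)
        p=cv2.boxPoints(r);e=[p[1]-p[0],p[2]-p[1]];l=max(e,key=np.linalg.norm)
        out.append((a,np.round(c.reshape(-1,2).mean(0)),np.round(r[0],1),np.round(sorted(r[1]),1),round(float(np.arctan2(l[1],l[0])%np.pi),3)))
    return out
def go(x,y,z,yaw,sym=True):
    """deltas from the present pose: turn about tool z, shift in tool axes after / before the turn"""
    s=status.observe();r=R.from_rotvec(s["tcp_rot"]);M=r.as_matrix();cur=np.arctan2(M[1,0],M[0,0])
    d=(yaw-cur); d=(d+np.pi/2)%np.pi-np.pi/2 if sym else (d+np.pi)%(2*np.pi)-np.pi
    dp=np.array([x,y,z])-s["eef_pos"]
    M2=R.from_euler("z",d).as_matrix()@M
    print("t%.2f q6 %.2f w%.3f p"%(s["clock"],s["joint_positions"][5],s["width"]),s["eef_pos"].round(4),"yaw %.3f tilt %.3f"%(cur,np.arccos(-M[2,2])))
    print(" turn z %.3f; shift after turn"%-d,(M2.T@dp).round(4),"before",(M.T@dp).round(4))
E
python3 - <<'E'
from h import *
for n in("top","side"):
    im=cv2.imread(f"pics/{n}0.png");print(n)
    hsv=cv2.cvtColor(im,cv2.COLOR_BGR2HSV)
    if n=="top":
        for p in [(251,204),(281,204),(402,190),(432,218),(371,247),(330,206),(311,176),(305,163),(345,205)]: print(p,hsv[p[1],p[0]])
        for t,lo,hi,z in(("pale",(10,60,150),(25,140,255),.01),("dark",(0,100,40),(14,200,130),.018),("alu",(100,0,190),(140,40,255),.012),("blue",(100,120,80),(125,255,255),.068),("red",(0,150,120),(6,255,255),.062),("grey",(95,0,90),(140,60,210),.01)):
            print(t);[print("  ",b) for b in blobs(n,im,lo,hi,z,40 if t not in("blue","red") else 4,(160,150,456,300))]
    else:
        for p in [(306,173),(317,192),(385,277),(377,319),(315,270),(348,235)]: print(p,hsv[p[1],p[0]])
E
```

```text
top
(251, 204) [ 21  84 207]
(281, 204) [ 10 118 117]
(402, 190) [ 20  85 204]
(432, 218) [120   7 213]
(371, 247) [ 13  96 181]
(330, 206) [128   5 188]
(311, 176) [110 147 205]
(305, 163) [ 6 96 98]
(345, 205) [128   5 187]
pale
   (122.5, array([185., 266.]), array([189. , 565.1]), array([ 54.1, 118.4]), 0.968)
   (401.5, array([372., 247.]), array([ 253.7, -103.3]), array([ 59.2, 101.7]), 1.855)
   (322.5, array([251., 204.]), array([411.2, 339.3]), array([53.9, 92.6]), 3.003)
   (302.0, array([402., 191.]), array([ 463.1, -220.5]), array([52.3, 91.7]), 3.032)
dark
   (115.5, array([170., 209.]), array([386.2, 634.5]), array([34.2, 92.2]), 1.137)
   (263.0, array([281., 204.]), array([408.2, 226.9]), array([44.1, 85.7]), 0.014)
alu
   (251.0, array([432., 219.]), array([ 357.9, -328.3]), array([44.3, 86.8]), 0.094)
   (368.5, array([317., 189.]), array([464.6,  92.1]), array([84.6, 87. ]), 0.776)
blue
   (41.0, array([167., 279.]), array([137.3, 611.8]), array([23.7, 24.6]), 1.572)
   (22.0, array([310., 174.]), array([509.7, 120.5]), array([ 8.1, 54. ]), 0.458)
red
   (62.0, array([432., 251.]), array([ 236.2, -308.7]), array([13.8, 79.6]), 1.695)
grey
   (1553.5, array([333., 194.]), array([447.9,  43. ]), array([119.8, 209.4]), 1.436)
side
(306, 173) [ 20 111 230]
(317, 192) [ 11 149 111]
(385, 277) [ 21 108 230]
(377, 319) [ 90   6 181]
(315, 270) [ 15 119 212]
(348, 235) [60  3 99]
```

```bash
python3 - <<'E'
from h import *
go(.519,.123,.236,.458)
print(cast("top",[(305.5,162.5)],.06))
E
```

```text
t0.10 q6 -0.02 w0.999 p [ 0.1537 -0.5537  0.2352] yaw 0.271 tilt 0.002
 turn z -0.187; shift after turn [ 6.268e-01 -4.454e-01 -1.000e-04] before [ 5.330e-01 -5.543e-01  1.000e-04]
[[0.55536424 0.13683988]]
```

```bash
R='[0.0222,-0.0231,0,0,0,0,-1]'; python3 -m inch '[[[0.012,-0.0131,0,0,0,0,-1],[0.0222,-0.0231,0,0,0,0,-1],[0.0222,-0.0231,0,0,0,0,-1],[0.0222,-0.0231,0,0,0,0,-1],[0.0222,-0.0231,0,0,0,0,-1],[0.0222,-0.0231,0,0,0,0,-1],[0.0222,-0.0231,0,0,0,0,-1],[0.0222,-0.0231,0,0,0,0,-1]]]' 10
python3 -m inch '[[[0.0222,-0.0231,0,0,0,0,-1],[0.0222,-0.0231,0,0,0,0,-1],[0.0222,-0.0231,0,0,0,0,-1],[0.0222,-0.0231,0,0,0,0,-1],[0.0222,-0.0231,0,0,0,0,-1],[0.0222,-0.0231,0,0,0,0,-1],[0.0222,-0.0231,0,0,0,0,-1],[0.0222,-0.0231,0,0,0,0,-1]]]'
python3 -m inch '[[[0.0222,-0.0231,0,0,0,0,-1],[0.0222,-0.0231,0,0,0,0,-1],[0.0222,-0.0231,0,0,0,0,-1],[0.0222,-0.0231,0,0,0,0,-1],[0.0222,-0.0231,0,0,0,0,-1],[0.0222,-0.0231,0,0,0,0,-1],[0.0222,-0.0231,0,0,0,0,-1],[0.012,-0.0131,0,0,0,0,-1]]]'
python3 -m inch '[[[0.01,-0.01,0,0,0,-0.047,-1],[0.01,-0.01,0,0,0,-0.047,-1],[0,0,0,0,0,-0.047,-1],[0,0,0,0,0,-0.047,-1],[0,0,0,0,0,0,-1],[0,0,0,0,0,0,-1],[0,0,0,0,0,0,-1],[0,0,0,0,0,0,-1]]]'
python3 - <<'E'
from h import *
go(.519,.123,.072,.458)
im=snap("side","1");im2=snap("top","1")
a=cv2.resize(im[130:310,250:430],(400,400),interpolation=2);b=cv2.resize(im2[150:350,240:440],(400,400),interpolation=2)
cv2.imwrite("pics/c2.png",np.hstack([a,b]))
E
```

```text
clock: 0.9
eef_pos: [0.2686, -0.3382, 0.2358]
tcp_rot: [-3.112, -0.424, -0.0]
ft_force: [-0.6, -0.3, -0.8]
width: 0.997
clock: 1.7
eef_pos: [0.3895, -0.113, 0.2358]
tcp_rot: [-3.112, -0.425, 0.0]
ft_force: [0.4, -0.8, 0.3]
width: 0.995
clock: 2.5
eef_pos: [0.5043, 0.1003, 0.2357]
tcp_rot: [-3.112, -0.427, 0.001]
ft_force: [-0.3, -0.7, -0.2]
width: 1.002
clock: 3.3
eef_pos: [0.5179, 0.1227, 0.236]
tcp_rot: [3.059, 0.714, -0.0]
ft_force: [-0.3, -0.0, -0.7]
width: 0.996
t3.30 q6 1.32 w0.996 p [0.5179 0.1227 0.236 ] yaw 0.458 tilt 0.000
 turn z 0.000; shift after turn [0.0012 0.0002 0.164 ] before [0.0012 0.0002 0.164 ]
```

View pics/c2.png

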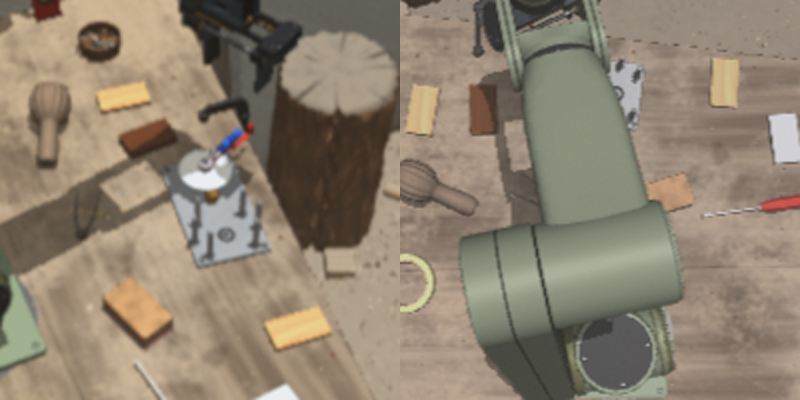

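```bash
python3 -m inch '[[[0,0,0.02,0,0,0,-0.2],[0,0,0.03,0,0,0,-0.2],[0,0,0.03,0,0,0,-0.2],[0,0,0.03,0,0,0,-0.2],[0,0,0.03,0,0,0,-0.2],[0,0,0.02,0,0,0,-0.2],[0.001,0,0.004,0,0,0,-0.2],[0,0,0,0,0,0,-0.2]]]' 8
python3 -m inch '[[[0,0,0,0,0,0,1],[0,0,0,0,0,0,1],[0,0,0,0,0,0,1],[0,0,0,0,0,0,1],[0,0,0,0,0,0,1],[0,0,0,0,0,0,1],[0,0,0,0,0,0,1],[0,0,0,0,0,0,1]]]'
python3 - <<'E'
from h import *
im=cv2.imread("pics/top_1.png")
for b in blobs("top",im,(10,60,150),(25,140,255),.01,60): print(b)
im=cv2.imread("pics/side_1.png")
for b in blobs("side",im,(14,85,190),(25,160,255),.01,60): print(b)
r0=np.array([.456,.0925]); s=status.observe();d=s["eef_pos"][:2]-r0;print(np.hypot(*d),np.arctan2(d[1],d[0]),s["ft_force"])
for a in(-.135,-.165): go(r0[0]+.07*np.cos(a),r0[1]+.07*np.sin(a),.072,a)
E
```

```text
clock: 4.2
eef_pos: [0.519, 0.1233, 0.0717]
tcp_rot: [3.059, 0.714, -0.001]
ft_force: [0.8, 0.2, -0.4]
width: 0.599
clock: 5.0
eef_pos: [0.5189, 0.1237, 0.0722]
tcp_rot: [-3.059, -0.713, -0.001]
ft_force: [-2.1, 2.4, 2.8]
width: 0.135
(111.0, array([185., 266.]), array([191.3, 570.9]), array([ 57. , 106.2]), 0.965)
(69.5, array([ 76., 272.]), array([163.2, 956.5]), array([ 10.8, 163.3]), 3.081)
(270.5, array([375., 246.]), array([ 257.3, -114.1]), array([58.5, 80.1]), 1.836)
(105.5, array([ 91., 261.]), array([205.1, 908.7]), array([ 11.4, 247.6]), 3.06)
(75.5, array([ 83., 259.]), array([208.8, 937.4]), array([  9.5, 254.5]), 3.064)
(76.5, array([ 97., 259.]), array([210.7, 884.9]), array([  9.7, 258.5]), 3.072)
(117.5, array([117., 256.]), array([221.8, 815.3]), array([ 11.6, 287.2]), 3.101)
(92.5, array([110., 256.]), array([225.3, 839.1]), array([ 11.2, 295. ]), 3.08)
(85.5, array([105., 247.]), array([253.4, 860.2]), array([ 11.9, 238.6]), 3.065)
(325.5, array([251., 204.]), array([411.5, 339.3]), array([53.9, 93.1]), 3.003)
(303.0, array([402., 191.]), array([ 461.8, -220.3]), array([52., 91.]), 3.11)
(96.5, array([ 90., 151.]), array([622.4, 955.2]), array([ 71.1, 100.9]), 0.639)
(309.5, array([384., 277.]), array([ 460.4, -220.1]), array([50.6, 90.5]), 3.063)
(362.0, array([312., 268.]), array([254.8, -86.9]), array([ 56. , 100.3]), 1.849)
(183.5, array([305., 173.]), array([407.1, 340.2]), array([53. , 90.5]), 2.993)
0.07021926285233733 0.46059666200435645 [-2.1058229   2.40797301  2.78104151]
t5.00 q6 1.32 w0.135 p [0.5189 0.1237 0.0722] yaw 0.458 tilt 0.001
 turn z 0.593; shift after turn [0.0119 0.0394 0.0002] before [-0.0122  0.0393  0.0002]
t5.00 q6 1.32 w0.135 p [0.5189 0.1237 0.0722] yaw 0.458 tilt 0.001
 turn z 0.623; shift after turn [0.0131 0.0411 0.0002] before [-0.0134  0.041   0.0002]
```

```bash
python3 -m inch '[[[-0.0001,0.00364,0,0,0,0.052,1],[-0.0001,0.00364,0,0,0,0.052,1],[-0.0001,0.00364,0,0,0,0.052,1],[-0.0001,0.00364,0,0,0,0.052,1],[-0.0001,0.00364,0,0,0,0.052,1],[-0.0001,0.00364,0,0,0,0.052,1],[-0.0001,0.00364,0,0,0,0.052,1],[-0.0001,0.00364,0,0,0,0.052,1]]]'
python3 -m inch '[[[-0.0001,0.00364,0,0,0,0.052,1],[-0.0001,0.00364,0,0,0,0.052,1],[-0.0001,0.00364,0,0,0,0.052,1],[-0.0001,0.00364,0,0,0,0.052,1],[0,0,0,0,0,0,1],[0,0,0,0,0,0,1],[0,0,0,0,0,0,1],[0,0,0,0,0,0,1]]]'
python3 - <<'E'
from h import *
r0=np.array([.456,.0925]); s=status.observe();d=s["eef_pos"][:2]-r0;print(np.hypot(*d),np.arctan2(d[1],d[0]),s["ft_force"])
E
```

```text
clock: 5.8
eef_pos: [0.5257, 0.0957, 0.0722]
tcp_rot: [-3.14, -0.063, 0.001]
ft_force: [-2.6, 2.9, 4.3]
width: 0.131
clock: 6.6
eef_pos: [0.5248, 0.0834, 0.0722]
tcp_rot: [-3.126, 0.26, 0.001]
ft_force: [-2.3, 12.0, 3.1]
width: 0.141
0.06939541015226854 -0.13109700479927744 [-2.29653426 11.95702849  3.13625288]
```

```bash
python3 -m inch '[[[0,-0.002,0,0,0,0,-0.3],[0,0,0,0,0,0,-0.3],[0,0,0,0,0,0,-0.3],[0,0,0,0,0,0,-0.5],[0,0,-0.02,0,0,0,-0.5],[0,0,-0.03,0,0,0,-0.5],[0,0,-0.03,0,0,0,-0.5],[0,0,-0.02,0,0,0,-1]]]'
python3 - <<'E'
from h import *
im=cv2.imread("pics/side_1.png")
print("dark",blobs("side",im,(0,110,60),(14,255,150),.018,60,(280,150,360,230)))
print("alu",blobs("side",im,(0,0,200),(180,40,255),.012,60,(330,290,420,330)))
im=cv2.imread("pics/top_1.png")
print("dark",blobs("top",im,(0,90,60),(14,200,150),.018,60,(260,180,300,230)))
print("alu",blobs("top",im,(0,0,190),(180,40,255),.012,60,(415,190,450,250)))
print(proj("side",[.358,-.328,.012]))
go(.408,.227,.17,.014)
E
```

```text
clock: 7.4
eef_pos: [0.5261, 0.0825, 0.1739]
tcp_rot: [-3.131, 0.26, -0.004]
ft_force: [0.4, 0.2, -0.0]
width: 0.807
dark [(190.0, array([316., 191.]), array([404.6, 224.3]), array([48.7, 90.1]), 0.056)]
alu [(357.5, array([371., 314.]), array([ 357. , -328.9]), array([49.9, 88.5]), 0.11)]
dark [(273.0, array([281., 204.]), array([408.2, 226.9]), array([44.1, 85.8]), 0.014)]
alu [(256.5, array([432., 219.]), array([ 358.1, -328.6]), array([45.2, 87.3]), 0.106)]
[[371.29943207 313.86793183]]
t7.40 q6 1.87 w0.807 p [0.5261 0.0825 0.1739] yaw -0.165 tilt 0.002
 turn z -0.179; shift after turn [-0.1161 -0.1462  0.0037] before [-0.1403 -0.1231  0.0036]
```

```bash
python3 -m inch '[[[-0.016,-0.014,0,0,0,0,-1],[-0.0315,-0.0273,0,0,0,0,-1],[-0.0315,-0.0273,0,0,0,0,-1],[-0.0315,-0.0273,0,0,0,0,-1],[-0.0315,-0.0273,0,0,0,-0.045,-1],[0,0,0,0,0,-0.05,-1],[0,0,0,0,0,-0.05,-1],[0,0,0,0,0,-0.045,-1]]]' 15
python3 - <<'E'
from h import *
im=snap("side","2")
g=blobs("side",im,(0,0,90),(180,30,255),.01,400,(310,185,390,260));print(g)
print("dark",blobs("side",im,(0,110,60),(14,255,150),.018,60,(280,150,360,230)))
go(.4065,.2255,.025,.03)
cv2.imwrite("pics/c3.png",cv2.resize(im[130:290,270:430],(600,600),interpolation=2))
E
```

```text
clock: 8.2
eef_pos: [0.4053, 0.2277, 0.1719]
tcp_rot: [3.141, 0.044, 0.0]
ft_force: [-0.1, 0.5, -1.0]
width: 1.006
[(1551.5, array([346., 224.]), array([447.3,  50.4]), array([127. , 240.6]), 1.44)]
dark [(198.5, array([316., 191.]), array([405.8, 222.4]), array([52.4, 88.3]), 0.075)]
t8.25 q6 2.03 w1.001 p [0.4054 0.2275 0.1719] yaw 0.028 tilt 0.000
 turn z -0.002; shift after turn [0.001  0.002  0.1469] before [0.001  0.002  0.1469]
```

View pics/c3.png

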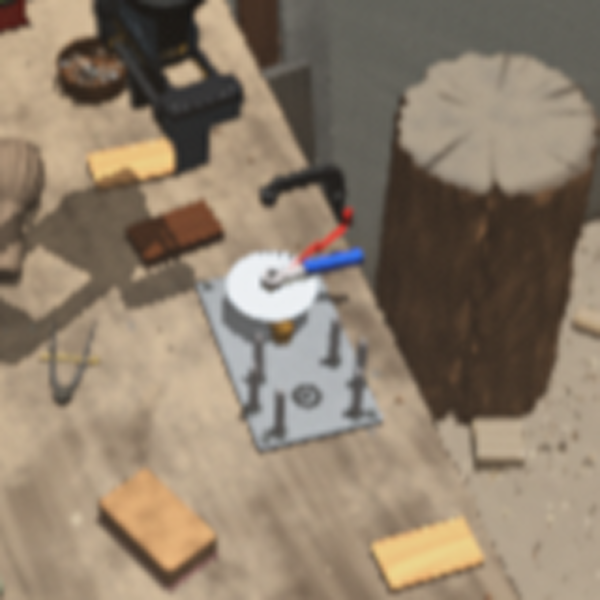

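```bash
python3 - <<'E'
from h import *
print(cast("side",[(351.6,235.6)],.01),cast("top",[(347.97,196.8)],.01))
# side-view front edge corners of base plate
print(cast("side",[(270+258*.26667,130+451*.26667),(270+382*.26667,130+422*.26667)],.01))
print(cast("top",[(508/2.95+190,97/2.95+150),(497/2.95+190,190/2.95+150)],.01))
for z in(.055,.06):
  p=cast("side",[(362.5,187.3)],z)[0]-[.456,.0925];print(z,np.hypot(*p),np.arctan2(p[1],p[0]))
E
python3 -m inch '[[[0.001,0.0015,0.03,0,0,0,-1],[0,0,0.045,0,0,0,-1],[0,0,0.042,0,0,0,-1],[0,0,0.021,0,0,0,-1],[0,0,0.009,0,0,0,-1],[0,0,0,0,0,0,-1],[0,0,0,0,0,0,1],[0,0,0,0,0,0,1]]]' 15
python3 -m inch '[[[0,0,0,0,0,0,1],[0,0,0,0,0,0,1],[0,0,0,0,0,0,1],[0,0,0,0,0,0,1],[0,0,0,0,0,0,1],[0,0,0,0,0,0,1],[0,0,0,0,0,0,1],[0,0,0,0,0,0,1]]]'
```

```text
[[ 0.43807326 -0.0204277 ]] [[ 0.4386755 -0.0195446]]
[[ 0.36924844 -0.06013173]
 [ 0.48985279 -0.07749043]]
[[ 0.49141819 -0.07296303]
 [ 0.3730115  -0.05758453]]
0.055 0.11200541027560047 0.4155601428353749
0.06 0.10826377211533374 0.3898333976625499
clock: 9.05
eef_pos: [0.4076, 0.2266, 0.0261]
tcp_rot: [-3.14, -0.039, -0.004]
ft_force: [-0.5, -0.2, -0.4]
width: 0.854
clock: 9.85
eef_pos: [0.4068, 0.2263, 0.0252]
tcp_rot: [-3.141, -0.039, -0.001]
ft_force: [-0.6, 1.0, 6.0]
width: 0.549
```

```bash
python3 -m inch '[[[0,0,0,0,0,0,1],[0,0,-0.02,0,0,0,1],[0,0,-0.03,0,0,0,1],[0,0,-0.03,0,0,0,1],[0,0,-0.03,0,0,0,1],[0,0,-0.02,0,0,0,1],[0,0,0,0,0,0,1],[0,0,0,0,0,0,1]]]' 25
python3 - <<'E'
from h import *
im=snap("side","3")
print("dark",blobs("side",im,(0,110,40),(14,255,150),.128,60,(250,130,370,230)))
im=snap("top","3")
print("dark",blobs("top",im,(0,90,40),(14,200,150),.128,60,(230,150,320,230)))
go(.4387,-.0195,.155,-.135)
E
```

```text
clock: 10.65
eef_pos: [0.4061, 0.2258, 0.1541]
tcp_rot: [3.141, 0.039, -0.002]
ft_force: [-0.3, 0.2, -1.9]
width: 0.545
dark [(80.5, array([308., 170.]), array([384.2, 233.5]), array([39.3, 57.6]), 1.439), (79.0, array([339., 137.]), array([557. , 354.9]), array([31.6, 87.6]), 1.142), (69.5, array([270., 134.]), array([324.1, 482.6]), array([43.4, 48.5]), 1.216)]
dark []
t10.75 q6 2.03 w0.548 p [0.4056 0.2256 0.1532] yaw 0.025 tilt 0.004
 turn z 0.160; shift after turn [ 0.0658  0.2384 -0.0016] before [ 0.027   0.2458 -0.0014]
```

```bash
python3 -m inch '[[[0.002,0.018,0,0,0,0,1],[0.0036,0.033,0,0,0,0,1],[0.0040,0.036,0,0,0,0,1],[0.0040,0.036,0,0,0,0,1],[0.0040,0.036,0,0,0,0,1],[0.0040,0.036,0,0,0,0,1],[0.0036,0.033,0,0,0,0,1],[0.0018,0.0178,0,0,0,0,1]]]'
python3 -m inch '[[[0,0,0,0,0,0.04,1],[0,0,0,0,0,0.04,1],[0,0,0,0,0,0.04,1],[0,0,0,0,0,0.04,1],[0,0,0,0,0,0,1],[0,0,0,0,0,0,1],[0,0,0,0,0,0,1],[0,0,0,0,0,0,1]]]'
python3 - <<'E'
from h import *
im=snap("side","4");cv2.imwrite("pics/c4.png",cv2.resize(im[150:290,280:420],(600,600),interpolation=2))
go(.4387,-.0195,.035,-.135)
E
```

```text
clock: 11.55
eef_pos: [0.439, -0.0211, 0.1534]
tcp_rot: [3.141, 0.036, -0.005]
ft_force: [-0.2, 1.2, -0.6]
width: 0.549
clock: 12.35
eef_pos: [0.4396, -0.0189, 0.1547]
tcp_rot: [3.134, -0.212, -0.001]
ft_force: [-0.4, -0.8, -0.2]
width: 0.545
t12.40 q6 1.64 w0.545 p [ 0.4396 -0.0189  0.1548] yaw -0.135 tilt 0.000
 turn z 0.000; shift after turn [-0.0008  0.0007  0.1198] before [-0.0008  0.0007  0.1198]
```

View pics/c4.png

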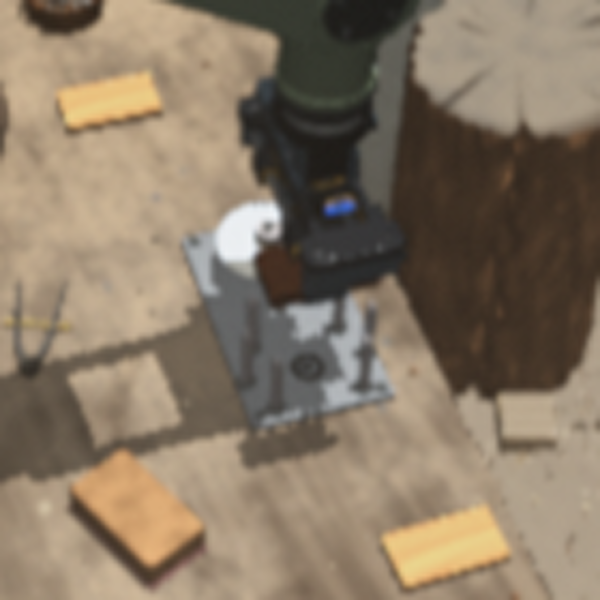

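```bash
python3 -m inch '[[[-0.0008,0.0007,0.015,0,0,0,1],[0,0,0.025,0,0,0,1],[0,0,0.015,0,0,0,1],[0,0,0.01,0,0,0,1],[0,0,0.008,0,0,0,1],[0,0,0.008,0,0,0,1],[0,0,0.008,0,0,0,1],[0,0,0.006,0,0,0,1]]]' 15
python3 -c "from h import *;go(.4387,-.0195,.035,-.135);print(status.observe()['ft_force'])"
```

```text
clock: 13.2
eef_pos: [0.4389, -0.0195, 0.0595]
tcp_rot: [3.134, -0.212, 0.0]
ft_force: [1.1, -0.1, -1.2]
width: 0.547
t13.20 q6 1.64 w0.547 p [ 0.4389 -0.0195  0.0595] yaw -0.135 tilt 0.000
 turn z -0.000; shift after turn [-0.0002  0.      0.0245] before [-0.0002  0.      0.0245]
[ 1.1097611  -0.1382868  -1.20025242]
```

```bash
python3 -m inch '[[[0,0,0.006,0,0,0,1],[0,0,0.006,0,0,0,1],[0,0,0.006,0,0,0,1],[0,0,0.005,0,0,0,1],[0,0,0,0,0,0,1],[0,0,0,0,0,0,-0.5],[0,0,0,0,0,0,-0.5],[0,0,0,0,0,0,-0.5]]]'
python3 -m inch '[[[0,0,0,0,0,0,-0.5],[0,0,-0.02,0,0,0,-0.5],[0,0,-0.03,0,0,0,-1],[0,0,-0.03,0,0,0,-1],[0,0,-0.03,0,0,0,-1],[0,0,-0.02,0,0,0,-1],[0,0,0,0,0,0,-1],[0,0,0,0,0,0,-1]]]'
python3 - <<'E'
from h import *
for a,z in((0.03,.17),):
  pass
go(.410,.3395,.166,-.143)
E
```

```text
clock: 14.0
eef_pos: [0.4392, -0.0195, 0.0373]
tcp_rot: [3.134, -0.212, 0.002]
ft_force: [-0.5, 0.3, 0.8]
width: 0.745
clock: 14.8
eef_pos: [0.4385, -0.0195, 0.1667]
tcp_rot: [3.134, -0.212, 0.0]
ft_force: [0.2, 0.3, 0.9]
width: 0.997
t14.80 q6 1.64 w0.997 p [ 0.4385 -0.0195  0.1667] yaw -0.135 tilt 0.000
 turn z 0.008; shift after turn [-0.0794 -0.3512  0.0007] before [-0.0766 -0.3519  0.0007]
```

```bash
python3 -m inch '[[[-0.0028,-0.012,0,0,0,0,-1],[-0.0068,-0.03,0,0,0,0,-1],[-0.0080,-0.036,0,0,0,0,-1],[-0.0080,-0.036,0,0,0,0,-1],[-0.0080,-0.036,0,0,0,0,-1],[-0.0080,-0.036,0,0,0,0,-1],[-0.0080,-0.036,0,0,0,0,-1],[-0.0080,-0.036,0,0,0,0,-1]]]'
python3 -m inch '[[[-0.0080,-0.036,0,0,0,0,-1],[-0.0068,-0.03,0,0,0,0,-1],[-0.0050,-0.025,0,0,0,0.007,-1],[0,-0.003,0,0,0,0,-1],[0,0,0,0,0,0,-1],[0,0,0,0,0,0,-1],[0,0,0,0,0,0,-1],[0,0,0,0,0,0,-1]]]'
python3 - <<'E'
from h import *
a=snap("side","5");b=snap("top","5")
print(blobs("side",a,(14,85,190),(25,160,255),.01,60,(270,140,420,310)))
go(.410,.3395,.024,-.143)
cv2.imwrite("pics/c5.png",np.hstack([cv2.resize(a[140:300,270:430],(400,400),interpolation=2),cv2.resize(b[150:270,300:420],(400,400),interpolation=2)]))
E
```

```text
clock: 15.6
eef_pos: [0.4149, 0.2457, 0.1654]
tcp_rot: [3.133, -0.211, -0.004]
ft_force: [0.6, 0.6, -0.9]
width: 0.998
clock: 16.4
eef_pos: [0.4097, 0.3388, 0.1669]
tcp_rot: [3.133, -0.225, -0.0]
ft_force: [-0.5, -0.4, 0.6]
width: 0.999
[(307.0, array([384., 277.]), array([ 460.4, -220. ]), array([50.4, 90.5]), 3.063), (359.5, array([312., 267.]), array([254.8, -86.9]), array([ 56. , 100.3]), 1.849), (92.5, array([310., 172.]), array([427.5, 336.8]), array([48.5, 51.7]), 1.44)]
t16.50 q6 2.38 w0.996 p [0.4098 0.3391 0.1671] yaw -0.143 tilt 0.000
 turn z -0.000; shift after turn [ 1.000e-04 -5.000e-04  1.431e-01] before [ 1.000e-04 -5.000e-04  1.431e-01]
```

View pics/c5.png

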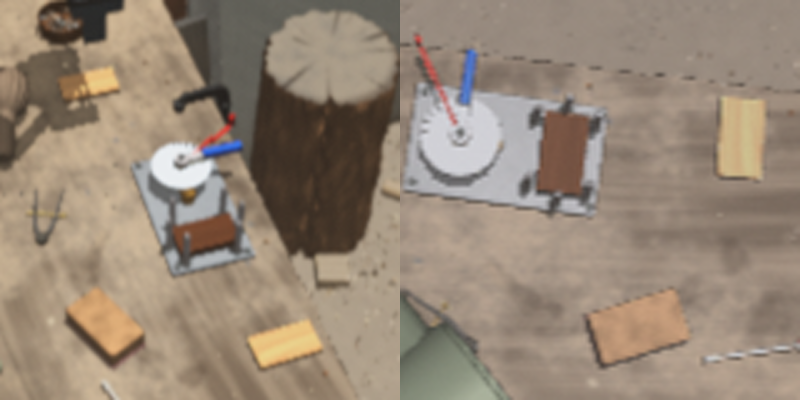

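```bash
python3 -m inch '[[[0,0,0.025,0,0,0,-1],[0,0,0.04,0,0,0,-1],[0,0,0.04,0,0,0,-1],[0,0,0.02,0,0,0,-1],[0,0,0.012,0,0,0,-1],[0,0,0.006,0,0,0,-1],[0,0,0,0,0,0,1],[0,0,0,0,0,0,1]]]' 15
python3 -m inch '[[[0,0,0,0,0,0,1],[0,0,0,0,0,0,1],[0,0,0,0,0,0,1],[0,0,0,0,0,0,1],[0,0,0,0,0,0,1],[0,0,0,0,0,0,1],[0,0,0,0,0,0,1],[0,0,0,0,0,0,1]]]' 25
python3 -m inch '[[[0,0,0,0,0,0,1],[0,0,-0.02,0,0,0,1],[0,0,-0.03,0,0,0,1],[0,0,-0.03,0,0,0,1],[0,0,-0.03,0,0,0,1],[0,0,-0.02,0,0,0,1],[0,0,0,0,0,0,1],[0,0,0,0,0,0,1]]]'
python3 -c "from h import *;go(.4387,-.0195,.156,-.135)"
```

```text
clock: 17.3
eef_pos: [0.4104, 0.3402, 0.025]
tcp_rot: [-3.132, 0.223, -0.003]
ft_force: [0.1, -0.1, -0.6]
width: 0.856
clock: 18.1
eef_pos: [0.4097, 0.3398, 0.0243]
tcp_rot: [-3.133, 0.223, -0.001]
ft_force: [-0.4, -0.6, 5.3]
width: 0.54
clock: 18.9
eef_pos: [0.4092, 0.3394, 0.1531]
tcp_rot: [3.133, -0.223, -0.001]
ft_force: [-0.4, -0.2, -0.7]
width: 0.546
t18.90 q6 2.38 w0.546 p [0.4092 0.3394 0.1531] yaw -0.142 tilt 0.001
 turn z -0.007; shift after turn [ 0.0776  0.3517 -0.0027] before [ 0.0801  0.3511 -0.0027]
```

```bash
python3 -m inch '[[[0.0028,0.012,0,0,0,-0.007,1],[0.0068,0.03,0,0,0,0,1],[0.0080,0.036,0,0,0,0,1],[0.0080,0.036,0,0,0,0,1],[0.0080,0.036,0,0,0,0,1],[0.0080,0.036,0,0,0,0,1],[0.0080,0.036,0,0,0,0,1],[0.0080,0.036,0,0,0,0,1]]]'
python3 -m inch '[[[0.0080,0.036,0,0,0,0,1],[0.0068,0.03,0,0,0,0,1],[0.0050,0.025,0,0,0,0,1],[0,0.003,0,0,0,0,1],[0,0,0,0,0,0,1],[0,0,0,0,0,0,1],[0,0,0,0,0,0,1],[0,0,0,0,0,0,1]]]'
python3 - <<'E'
from h import *
im=snap("side","6");go(.4387,-.0195,.053,-.135)
cv2.imwrite("pics/c6.png",cv2.resize(im[150:290,280:420],(500,500),interpolation=2))
E
```

```text
clock: 19.7
eef_pos: [0.4303, 0.074, 0.1525]
tcp_rot: [3.133, -0.212, -0.005]
ft_force: [1.3, -0.6, -1.2]
width: 0.547
clock: 20.5
eef_pos: [0.4386, -0.0187, 0.1538]
tcp_rot: [-3.135, 0.21, 0.0]
ft_force: [-0.4, 0.7, -0.4]
width: 0.546
t20.55 q6 1.64 w0.545 p [ 0.4387 -0.0188  0.1539] yaw -0.134 tilt 0.000
 turn z 0.001; shift after turn [1.000e-04 7.000e-04 1.009e-01] before [1.000e-04 7.000e-04 1.009e-01]
```

View pics/c6.png

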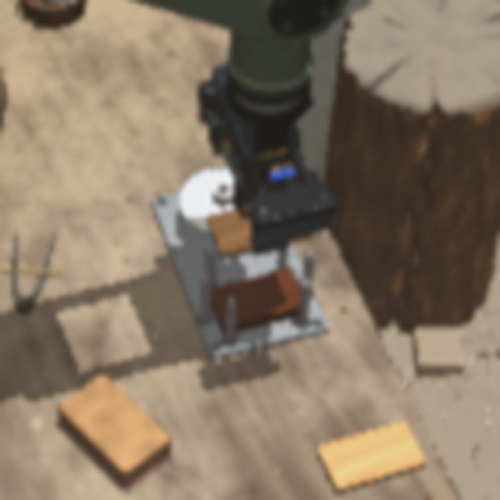

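```bash
python3 -m inch '[[[0,0.0007,0.015,0,0,0,1],[0,0,0.022,0,0,0,1],[0,0,0.015,0,0,0,1],[0,0,0.01,0,0,0,1],[0,0,0.007,0,0,0,1],[0,0,0.007,0,0,0,1],[0,0,0.006,0,0,0,1],[0,0,0,0,0,0,1]]]' 15
python3 -c "from h import *;go(.4387,-.0195,.053,-.135);print(status.observe()['ft_force'])"
```

```text
clock: 21.35
eef_pos: [0.4384, -0.0202, 0.0715]
tcp_rot: [3.134, -0.212, -0.002]
ft_force: [-0.7, -0.7, -0.1]
width: 0.547
t21.35 q6 1.63 w0.547 p [ 0.4384 -0.0202  0.0715] yaw -0.135 tilt 0.001
 turn z -0.000; shift after turn [ 0.0003 -0.0007  0.0185] before [ 0.0003 -0.0007  0.0185]
[-0.74759707 -0.74766256 -0.08158766]
```

Now lower, release, rise, and head for spacer 2.

```bash
python3 -m inch '[[[0,-0.0005,0.006,0,0,0,1],[0,0,0.006,0,0,0,1],[0,0,0.005,0,0,0,1],[0,0,0.001,0,0,0,1],[0,0,0,0,0,0,1],[0,0,0,0,0,0,-0.5],[0,0,0,0,0,0,-0.5],[0,0,0,0,0,0,-0.5]]]'
python3 -m inch '[[[0,0,0,0,0,0,-0.5],[0,0,-0.02,0,0,0,-0.5],[0,0,-0.03,0,0,0,-1],[0,0,-0.03,0,0,0,-1],[0,0,-0.02,0,0,0,-1],[0,0,-0.01,0,0,0,-1],[0,0,0,0,0,0,-1],[0,0,0,0,0,0,-1]]]'
python3 -c "from h import *;go(.4605,-.2202,.166,-.08)"
```

```text
clock: 22.15
eef_pos: [0.4389, -0.0197, 0.0542]
tcp_rot: [3.134, -0.212, 0.001]
ft_force: [1.0, 0.0, -0.1]
width: 0.742
clock: 22.95
eef_pos: [0.4381, -0.0197, 0.1631]
tcp_rot: [3.134, -0.212, -0.002]
ft_force: [-0.3, -0.3, 0.8]
width: 1.0
t22.95 q6 1.64 w1.000 p [ 0.4381 -0.0197  0.1631] yaw -0.135 tilt 0.002
 turn z -0.055; shift after turn [ 0.0384  0.1981 -0.0029] before [ 0.0493  0.1957 -0.0029]
```

```bash
python3 -m inch '[[[0.004,0.016,0,0,0,0,-1],[0.009,0.036,0,0,0,0,-1],[0.009,0.036,0,0,0,0,-1],[0.009,0.036,0,0,0,0,-1],[0.009,0.036,0,0,0,0,-1],[0.006,0.026,0,0,0,0,-1],[0.0033,0.0097,0,0,0,-0.03,-1],[0,0,0,0,0,-0.025,-1]]]'
python3 - <<'E'
from h import *
a=snap("side","7");b=snap("top","7")
print(blobs("side",a,(14,85,190),(25,160,255),.01,30,(340,240,420,310)))
print(blobs("side",a,(14,60,120),(25,160,255),.038,30,(320,200,375,260)),blobs("top",b,(14,60,120),(25,140,255),.038,30,(325,170,370,215)))
go(.4605,-.2202,.024,-.08)
cv2.imwrite("pics/c7.png",np.hstack([cv2.resize(a[180:310,290:420],(400,400),interpolation=2),cv2.resize(b[150:270,300:420],(400,400),interpolation=2)]))
E
```

```text
clock: 23.75
eef_pos: [0.4607, -0.2213, 0.1622]
tcp_rot: [-3.138, 0.127, 0.004]
ft_force: [-0.4, 0.2, 0.2]
width: 0.999
[(157.0, array([389., 275.]), array([ 480.6, -221.6]), array([49.4, 50.4]), 1.471)]
[(260.5, array([350., 232.]), array([435. , -21.4]), array([54.8, 92.7]), 3.042), (113.5, array([364., 210.]), array([521.2,  45. ]), array([38.4, 83.7]), 1.428), (967.5, array([341., 237.]), array([427.2,  -2.3]), array([190.3, 268. ]), 1.16)] [(299.5, array([349., 196.]), array([437.9, -19.8]), array([51.1, 90. ]), 2.997)]
t23.85 q6 1.18 w1.001 p [ 0.4604 -0.2197  0.1626] yaw -0.080 tilt 0.003
 turn z -0.000; shift after turn [0.0005 0.0007 0.1386] before [0.0005 0.0007 0.1386]
```

View pics/c7.png

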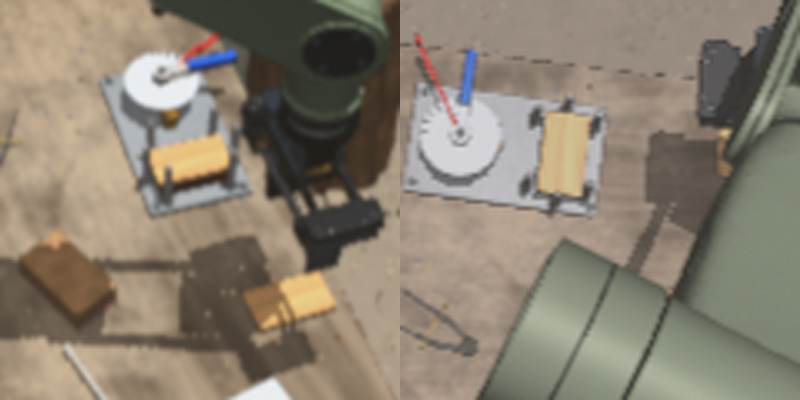

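```bash
python3 -m inch '[[[0.0005,0,0.025,0,0,0,-1],[0,0,0.04,0,0,0,-1],[0,0,0.036,0,0,0,-1],[0,0,0.02,0,0,0,-1],[0,0,0.012,0,0,0,-1],[0,0,0.0055,0,0,0,-1],[0,0,0,0,0,0,1],[0,0,0,0,0,0,1]]]' 15
python3 -m inch '[[[0,0,0,0,0,0,1],[0,0,0,0,0,0,1],[0,0,0,0,0,0,1],[0,0,0,0,0,0,1],[0,0,0,0,0,0,1],[0,0,0,0,0,0,1],[0,0,0,0,0,0,1],[0,0,0,0,0,0,1]]]' 25
python3 -m inch '[[[0,0,0,0,0,0,1],[0,0,-0.02,0,0,0,1],[0,0,-0.03,0,0,0,1],[0,0,-0.03,0,0,0,1],[0,0,-0.03,0,0,0,1],[0,0,-0.02,0,0,0,1],[0,0,0,0,0,0,1],[0,0,0,0,0,0,1]]]'
python3 -c "from h import *;go(.4387,-.0195,.156,-.135)"
```

```text
clock: 24.65
eef_pos: [0.4625, -0.2205, 0.0264]
tcp_rot: [3.138, -0.126, 0.003]
ft_force: [-0.5, -0.1, 0.6]
width: 0.853
clock: 25.45
eef_pos: [0.4619, -0.2204, 0.0259]
tcp_rot: [3.139, -0.126, 0.001]
ft_force: [-0.7, -0.2, 5.6]
width: 0.543
clock: 26.25
eef_pos: [0.4613, -0.2201, 0.1548]
tcp_rot: [-3.139, 0.126, 0.001]
ft_force: [-0.7, 0.1, -1.0]
width: 0.548
t26.25 q6 1.18 w0.548 p [ 0.4613 -0.2201  0.1548] yaw -0.080 tilt 0.001
 turn z 0.055; shift after turn [-0.0494 -0.1958 -0.0011] before [-0.0386 -0.1982 -0.0011]
```

```bash
python3 -m inch '[[[-0.003,-0.016,0,0,0,0,1],[-0.007,-0.036,0,0,0,0,1],[-0.007,-0.036,0,0,0,0,1],[-0.007,-0.036,0,0,0,0,1],[-0.007,-0.036,0,0,0,0,1],[-0.005,-0.026,0,0,0,0,1],[-0.0026,-0.0122,0,0,0,0.03,1],[0,0,0,0,0,0.025,1]]]'
python3 -c "from h import *;go(.4390,-.0195,.064,-.135);print(status.observe()['ft_force'])"
```

```text
clock: 27.05
eef_pos: [0.4373, -0.0175, 0.1541]
tcp_rot: [-3.134, 0.209, 0.006]
ft_force: [-0.5, -0.1, -0.4]
width: 0.541
t27.05 q6 1.64 w0.541 p [ 0.4373 -0.0175  0.1541] yaw -0.133 tilt 0.004
 turn z 0.002; shift after turn [0.0022 0.0017 0.0901] before [0.0022 0.0018 0.0901]
[-0.4527096  -0.05594492 -0.36898886]
```

```bash
python3 -m inch '[[[0,0,0,0,0,0,1],[0,0,0,0,0,0,1],[0,0,0.015,0,0,0,1],[0,0,0.022,0,0,0,1],[0,0,0.015,0,0,0,1],[0,0,0.006,0,0,0,1],[0,0,0,0,0,0,1],[0,0,0,0,0,0,1]]]' 20
python3 - <<'E'
from h import *
im=snap("side","8");go(.4390,-.0195,.064,-.135)
cv2.imwrite("pics/c8.png",cv2.resize(im[150:290,280:420],(500,500),interpolation=2))
E
```

```text
clock: 27.85
eef_pos: [0.4396, -0.02, 0.0979]
tcp_rot: [3.134, -0.213, 0.001]
ft_force: [0.4, -0.6, -0.6]
width: 0.544
t27.90 q6 1.64 w0.543 p [ 0.4398 -0.02    0.0981] yaw -0.136 tilt 0.002
 turn z -0.001; shift after turn [-0.0009 -0.0003  0.0341] before [-0.0009 -0.0003  0.0341]
```

View pics/c8.png

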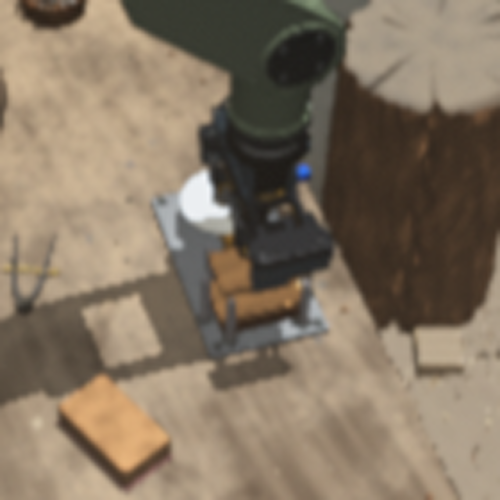

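```bash
python3 -m inch '[[[-0.0009,-0.0003,0.007,0,0,0,1],[0,0,0.008,0,0,0,1],[0,0,0.008,0,0,0,1],[0,0,0.007,0,0,0,1],[0,0,0.004,0,0,0,1],[0,0,0,0,0,0,1],[0,0,0,0,0,0,1],[0,0,0,0,0,0,1]]]' 15
python3 -c "from h import *;go(.4390,-.0195,.064,-.135);print(status.observe()['ft_force'])"
```

```text
clock: 28.7
eef_pos: [0.4382, -0.0192, 0.0633]
tcp_rot: [3.134, -0.212, -0.0]
ft_force: [0.1, -0.0, -1.5]
width: 0.552
t28.70 q6 1.64 w0.552 p [ 0.4382 -0.0192  0.0633] yaw -0.135 tilt 0.000
 turn z -0.000; shift after turn [ 0.0008  0.0002 -0.0007] before [ 0.0008  0.0002 -0.0007]
[ 0.10800034 -0.00659152 -1.48355931]
```

```bash
python3 -m inch '[[[0,0,0,0,0,0,-0.5],[0,0,0,0,0,0,-0.5],[0,0,0,0,0,0,-0.5],[0,0,-0.02,0,0,0,-0.5],[0,0,-0.03,0,0,0,-1],[0,0,-0.03,0,0,0,-1],[0,0,-0.02,0,0,0,-1],[0,0,0,0,0,0,-1]]]'
python3 -c "from h import *;go(.3578,-.3287,.163,.105)"
```

```text
clock: 29.5
eef_pos: [0.4401, -0.0194, 0.166]
tcp_rot: [3.134, -0.212, 0.011]
ft_force: [-0.4, 0.4, 0.3]
width: 0.997
t29.50 q6 1.64 w0.997 p [ 0.4401 -0.0194  0.166 ] yaw -0.135 tilt 0.007
 turn z -0.240; shift after turn [-0.1143  0.299   0.0021] before [-0.0399  0.3176  0.0026]
```

```bash
python3 -m inch '[[[-0.002,0.016,0,0,0,0,-1],[-0.0045,0.036,0,0,0,0,-1],[-0.0052,0.041,0,0,0,0,-1],[-0.0052,0.041,0,0,0,0,-1],[-0.0052,0.041,0,0,0,0,-1],[-0.0052,0.041,0,0,0,0,-1],[-0.0052,0.041,0,0,0,0,-1],[-0.0045,0.036,0,0,0,0,-1]]]'
python3 -m inch '[[[-0.0030,0.0240,0,0,0,-0.04,-1],[0,0,0,0,0,-0.05,-1],[0,0,0,0,0,-0.05,-1],[0,0,0,0,0,-0.05,-1],[0,0,0,0,0,-0.05,-1],[0,0,0,0,0,0,-1],[0,0,0,0,0,0,-1],[0,0,0,0,0,0,-1]]]'
python3 - <<'E'
from h import *
a=snap("side","9");b=snap("top","9")
print(blobs("side",a,(0,0,160),(180,45,255),.012,60,(330,290,420,340)))
print(blobs("top",b,(14,60,120),(25,140,255),.048,30,(325,170,370,215)))
go(.3578,-.3287,.024,.105)
cv2.imwrite("pics/c9.png",np.hstack([cv2.resize(a[200:340,300:440],(400,400),interpolation=2),cv2.resize(b[150:270,300:420],(400,400),interpolation=2)]))
E
```

```text
clock: 30.3
eef_pos: [0.3608, -0.306, 0.1621]
tcp_rot: [-3.133, 0.213, 0.002]
ft_force: [0.9, 0.4, 0.0]
width: 1.002
clock: 31.1
eef_pos: [0.3557, -0.3278, 0.163]
tcp_rot: [-3.137, -0.164, 0.001]
ft_force: [-0.5, -0.3, -0.5]
width: 1.0
[(280.5, array([373., 315.]), array([ 357.9, -328.6]), array([52.8, 92.3]), 0.105)]
[(303.0, array([349., 195.]), array([438. , -19.2]), array([51.6, 89.7]), 2.991)]
t31.20 q6 0.70 w1.001 p [ 0.3558 -0.3279  0.1632] yaw 0.104 tilt 0.000
 turn z -0.001; shift after turn [0.0019 0.0011 0.1392] before [0.0019 0.0011 0.1392]
```

View pics/c9.png

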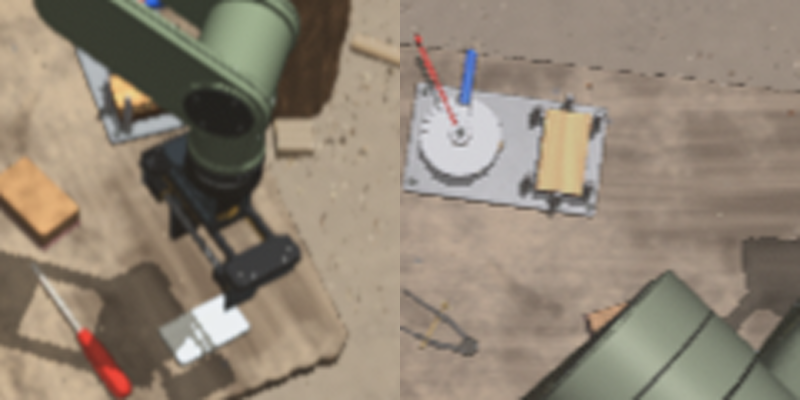

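```bash
python3 -m inch '[[[0.001,0.001,0.025,0,0,0,-1],[0.001,0,0.04,0,0,0,-1],[0,0,0.036,0,0,0,-1],[0,0,0.02,0,0,0,-1],[0,0,0.012,0,0,0,-1],[0,0,0.006,0,0,0,-1],[0,0,0,0,0,0,1],[0,0,0,0,0,0,1]]]' 15
python3 -m inch '[[[0,0,0,0,0,0,1],[0,0,0,0,0,0,1],[0,0,0,0,0,0,1],[0,0,0,0,0,0,1],[0,0,0,0,0,0,1],[0,0,0,0,0,0,1],[0,0,0,0,0,0,1],[0,0,0,0,0,0,1]]]' 30
python3 -m inch '[[[0,0,0,0,0,0,1],[0,0,-0.02,0,0,0,1],[0,0,-0.03,0,0,0,1],[0,0,-0.03,0,0,0,1],[0,0,-0.03,0,0,0,1],[0,0,-0.02,0,0,0,1],[0,0,0,0,0,0,1],[0,0,0,0,0,0,1]]]'
python3 - <<'E'
from h import *
go(.4390,-.0195,.156,-.135)
for n,box in(("top",(295,150,335,200)),("side",(330,175,375,215))):
    im=cv2.imread(f"pics/{n}_9.png" if n=="top" else "pics/side_5.png");hsv=cv2.cvtColor(im,cv2.COLOR_BGR2HSV)
    for t,z in(("blue",.068),("red",.046)):
        m=cv2.inRange(hsv,(105,90,60),(125,255,255)) if t=="blue" else cv2.inRange(hsv,(0,90,90),(8,255,255))|cv2.inRange(hsv,(172,90,90),(180,255,255))
        ys,xs=np.nonzero(m[box[1]:box[3],box[0]:box[2]]);p=cast(n,np.c_[xs+box[0],ys+box[1]],z).astype(np.float32)
        v=cv2.fitLine(p,cv2.DIST_L2,0,.001,.001).ravel();rel=p-np.float32([.456,.0925]);a=np.arctan2(rel[:,1],rel[:,0]);r=np.hypot(*rel.T)
        print(n,t,len(p),"line yaw %.3f"%np.arctan(v[1]/v[0]),"bearing mean %.3f"%np.average(a,weights=r),r.min().round(3),r.max().round(3),"off-axis %.4f"%np.cross(v[:2],rel.mean(0)))
E
```

```text
clock: 32.0
eef_pos: [0.3584, -0.3291, 0.025]
tcp_rot: [3.136, 0.164, 0.001]
ft_force: [-0.4, -0.8, 0.4]
width: 0.856
clock: 32.8
eef_pos: [0.3581, -0.3288, 0.0248]
tcp_rot: [3.137, 0.164, 0.0]
ft_force: [-0.8, 0.3, 4.5]
width: 0.543
clock: 33.6
eef_pos: [0.3576, -0.3284, 0.1537]
tcp_rot: [-3.137, -0.165, 0.001]
ft_force: [-0.0, -0.0, -1.3]
width: 0.545
t33.60 q6 0.70 w0.545 p [ 0.3576 -0.3284  0.1537] yaw 0.105 tilt 0.001
 turn z 0.240; shift after turn [ 0.0391 -0.3171 -0.0022] before [ 0.1133 -0.2987 -0.0022]
top blue 45 line yaw -0.141 bearing mean -0.137 0.033 0.089 off-axis 0.0002
top red 41 line yaw 0.413 bearing mean 0.419 0.017 0.12 off-axis 0.0005
side blue 62 line yaw -0.108 bearing mean -0.208 0.029 0.087 off-axis -0.0059
side red 56 line yaw 0.462 bearing mean 0.447 0.042 0.13 off-axis -0.0013<stdin>:9: DeprecationWarning: Arrays of 2-dimensional vectors are deprecated. Use arrays of 3-dimensional vectors instead. (deprecated in NumPy 2.0)
```

```bash
python3 -m inch '[[[0.006,-0.016,0,0,0,0,1],[0.0130,-0.0342,0,0,0,0,1],[0.0148,-0.039,0,0,0,0,1],[0.0148,-0.039,0,0,0,0,1],[0.0148,-0.039,0,0,0,0,1],[0.0148,-0.039,0,0,0,0,1],[0.0148,-0.039,0,0,0,0,1],[0.0130,-0.0342,0,0,0,0,1]]]'
python3 -m inch '[[[0.0073,-0.0193,0,0,0,0.04,1],[0,0,0,0,0,0.05,1],[0,0,0,0,0,0.05,1],[0,0,0,0,0,0.05,1],[0,0,0,0,0,0.05,1],[0,0,0,0,0,0,1],[0,0,0,0,0,0,1],[0,0,0,0,0,0,1]]]'
python3 -c "from h import *;go(.4390,-.0195,.073,-.135);print(status.observe()['ft_force'])"
```

```text
clock: 34.4
eef_pos: [0.4331, -0.0378, 0.1525]
tcp_rot: [-3.137, -0.165, 0.006]
ft_force: [0.5, -0.0, -1.5]
width: 0.548
clock: 35.2
eef_pos: [0.439, -0.0198, 0.1537]
tcp_rot: [3.134, -0.211, -0.002]
ft_force: [-0.2, 0.5, -1.9]
width: 0.546
t35.20 q6 1.63 w0.546 p [ 0.439  -0.0198  0.1537] yaw -0.135 tilt 0.002
 turn z 0.000; shift after turn [ 0.0001 -0.0004  0.0807] before [ 0.0001 -0.0004  0.0807]
[-0.18300632  0.49654115 -1.88193728]
```

```bash
python3 -m inch '[[[0,0,0.015,0,0,0,1],[0,0,0.022,0,0,0,1],[0,0,0.013,0,0,0,1],[0,0,0.008,0,0,0,1],[0,0,0.007,0,0,0,1],[0,0,0.006,0,0,0,1],[0,0,0.006,0,0,0,1],[0,0,0.003,0,0,0,1]]]' 15
python3 - <<'E'
from h import *
im=snap("side","10");go(.4390,-.0195,.073,-.135);print(status.observe()['ft_force'])
cv2.imwrite("pics/c10.png",cv2.resize(im[150:290,280:420],(500,500),interpolation=2))
E
```

```text
clock: 36.0
eef_pos: [0.4394, -0.0198, 0.0741]
tcp_rot: [3.134, -0.212, 0.0]
ft_force: [0.1, 0.2, -1.0]
width: 0.543
t36.05 q6 1.63 w0.550 p [ 0.4392 -0.0198  0.0739] yaw -0.135 tilt 0.001
 turn z -0.000; shift after turn [-0.0002 -0.0003  0.0009] before [-0.0002 -0.0003  0.0009]
[-0.3810547   0.28627847 -2.36306206]
```

View pics/c10.png

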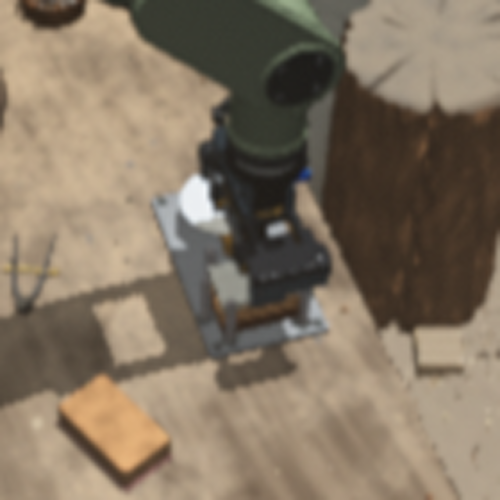

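Lower the last millimetre, release, rise, and move beside the lever while checking the stack.

```bash
python3 -m inch '[[[0,0,0.001,0,0,0,1],[0,0,0,0,0,0,1],[0,0,0,0,0,0,-0.5],[0,0,0,0,0,0,-0.5],[0,0,0,0,0,0,-0.5],[0,0,-0.02,0,0,0,-0.5],[0,0,-0.03,0,0,0,-0.5],[0,0,-0.04,0,0,0,-0.5]]]'
python3 -m inch '[[[0,0,0,0,0,0,-1],[0,-0.03,0,0,0,0,-1],[0,-0.045,0,0,0,0,-1],[0,-0.045,0,0,0,0,-1],[0,-0.045,0,0,0,0,-1],[0,-0.045,0,0,0,0,-1],[0,-0.03,0,0,0,0,-1],[0,0,0,0,0,0,-1]]]'
python3 - <<'E'
from h import *
a=snap("side","11");b=snap("top","11")
print(blobs("top",b,(0,0,195),(180,40,255),.06,30,(332,175,370,215)),blobs("side",a,(0,0,150),(180,45,255),.06,30,(335,215,375,250)))
l=-.136;go(.456+.07*np.cos(l),.0925+.07*np.sin(l),.17,l)
cv2.imwrite("pics/c11.png",np.hstack([cv2.resize(a[150:290,290:430],(400,400),interpolation=2),cv2.resize(b[150:270,300:420],(400,400),interpolation=2)]))
E
```

```text
clock: 36.85
eef_pos: [0.4382, -0.0198, 0.1634]
tcp_rot: [3.134, -0.212, -0.006]
ft_force: [2.1, -1.4, -1.0]
width: 0.755
clock: 37.65
eef_pos: [0.4721, 0.2213, 0.1627]
tcp_rot: [-3.134, 0.206, -0.001]
ft_force: [-0.4, -1.0, 0.8]
width: 1.002
[(272.5, array([349., 194.]), array([439.7, -21.9]), array([47.9, 87. ]), 3.013)] [(45.0, array([355., 243.]), array([413.5, -87.2]), array([16.1, 60.7]), 3.017), (348.0, array([349., 225.]), array([433.2,  -8. ]), array([ 78.8, 107.1]), 3.023)]
t37.75 q6 2.12 w0.999 p [0.4712 0.2181 0.1626] yaw -0.134 tilt 0.002
 turn z 0.002; shift after turn [ 0.072   0.1265 -0.0073] before [ 0.0717  0.1266 -0.0073]
```

View pics/c11.png

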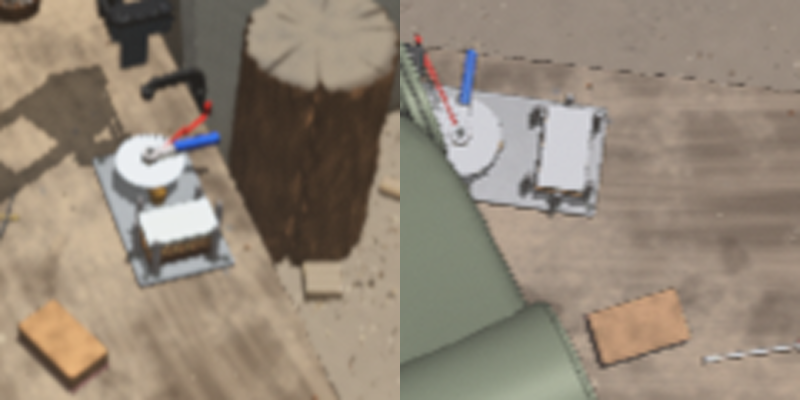

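```bash
python3 -m inch '[[[0.009,0.016,0,0,0,0,-1],[0.0160,0.0282,0,0,0,0,-1],[0.0185,0.0325,0,0,0,0,-0.2],[0.0170,0.0300,0,0,0,0,-0.2],[0.0112,0.0199,0,0,0,0,-0.2],[0,0,0,0,0,0,-0.2],[0,0,0,0,0,0,-0.2],[0,0,0,0,0,0,-0.2]]]' 8
python3 -m inch '[[[0,0,0.015,0,0,0,-0.2],[0,0,0.025,0,0,0,-0.2],[0,0,0.025,0,0,0,-0.2],[0,0,0.015,0,0,0,-0.2],[0,0,0.010,0,0,0,-0.2],[0,0,0,0,0,0,-0.2],[0,0,0,0,0,0,-0.2],[0,0,0,0,0,0,1]]]'
python3 -m inch '[[[0,0,0,0,0,0,1],[0,0,0,0,0,0,1],[0,0,0,0,0,0,1],[0,0,0,0,0,0,1],[0,0,0,0,0,0,1],[0,0,0,0,0,0,1],[0,0,0,0,0,0,1],[0,0,0,0,0,0,1]]]'
python3 - <<'E'
from h import *
r0=np.array([.456,.0925]); s=status.observe();d=s["eef_pos"][:2]-r0;print(np.hypot(*d),np.arctan2(d[1],d[0]),s["ft_force"])
l=.425;go(.456+.07*np.cos(l),.0925+.07*np.sin(l),.073,l)
E
```

```text
clock: 38.55
eef_pos: [0.525, 0.0829, 0.1633]
tcp_rot: [-3.134, 0.213, 0.001]
ft_force: [-0.0, -0.6, 0.3]
width: 0.603
clock: 39.35
eef_pos: [0.5264, 0.0832, 0.0744]
tcp_rot: [-3.134, 0.212, -0.003]
ft_force: [-0.4, 0.4, -0.0]
width: 0.539
clock: 40.15
eef_pos: [0.5259, 0.0835, 0.0735]
tcp_rot: [-3.133, 0.213, -0.0]
ft_force: [-0.5, 6.0, 0.8]
width: 0.133
0.07044275471496146 -0.12776486074726426 [-0.52528526  6.03176778  0.80108513]
t40.15 q6 1.84 w0.133 p [0.5259 0.0835 0.0735] yaw -0.136 tilt 0.001
 turn z -0.561; shift after turn [ 0.01   -0.037   0.0005] before [-0.0112 -0.0367  0.0005]
```

```bash
python3 -m inch '[[[-0.0001,-0.00328,0,0,0,-0.0468,1],[-0.0001,-0.00328,0,0,0,-0.0468,1],[-0.0001,-0.00328,0,0,0,-0.0468,1],[-0.0001,-0.00328,0,0,0,-0.0468,1],[-0.0001,-0.00328,0,0,0,-0.0468,1],[-0.0001,-0.00328,0,0,0,-0.0468,1],[-0.0001,-0.00328,0,0,0,-0.0468,1],[-0.0001,-0.00328,0,0,0,-0.0468,1]]]'
python3 -m inch '[[[-0.0001,-0.00328,0,0,0,-0.0468,1],[-0.0001,-0.00328,0,0,0,-0.0468,1],[-0.0001,-0.00328,0,0,0,-0.0468,1],[-0.0001,-0.00328,0,0,0,-0.0468,1],[0,0,0,0,0,0,1],[0,0,0,0,0,0,1],[0,0,0,0,0,0,1],[0,0,0,0,0,0,1]]]'
python3 - <<'E'
from h import *
r0=np.array([.456,.0925]); s=status.observe();d=s["eef_pos"][:2]-r0;print(np.hypot(*d),np.arctan2(d[1],d[0]),s["ft_force"])
l=.425;go(.456+.07*np.cos(l),.0925+.07*np.sin(l),.073,l)
E
```

```text
clock: 40.95
eef_pos: [0.5248, 0.1091, 0.0735]
tcp_rot: [-3.119, -0.376, -0.002]
ft_force: [0.8, 2.9, -0.1]
width: 0.135
clock: 41.75
eef_pos: [0.5206, 0.122, 0.0736]
tcp_rot: [-3.07, -0.661, -0.003]
ft_force: [1.2, 5.7, -1.1]
width: 0.135
0.07097609537386725 0.42858855289524356 [ 1.23272242  5.65218461 -1.12141974]
t41.75 q6 1.35 w0.135 p [0.5206 0.122  0.0736] yaw 0.424 tilt 0.002
 turn z -0.001; shift after turn [-0.001   0.0003  0.0006] before [-0.001   0.0003  0.0006]
```

Release gently, rise, and move clear to look.

```bash
python3 -m inch '[[[0,0,0,0,0,0,-0.3],[0,0,0,0,0,0,-0.3],[0,0,0,0,0,0,-0.3],[0,0,0,0,0,0,-0.3],[0,0,-0.02,0,0,0,-0.3],[0,0,-0.03,0,0,0,-0.3],[0,0,-0.03,0,0,0,-0.3],[0,0,-0.02,0,0,0,-0.3]]]'
python3 -m inch '[[[0,-0.02,0,0,0,0,-0.3],[0,-0.035,0,0,0,0,-0.3],[0,-0.035,0,0,0,0,-0.3],[0,-0.035,0,0,0,0,-0.3],[0,-0.035,0,0,0,0,-0.3],[0,-0.035,0,0,0,0,-0.3],[0,-0.035,0,0,0,0,-0.3],[0,-0.02,0,0,0,0,-0.3]]]'
python3 - <<'E'
from h import *
a=snap("side","12");b=snap("top","12");print(status.observe()["eef_pos"])
box=(295,150,335,200);hsv=cv2.cvtColor(b,cv2.COLOR_BGR2HSV)
for t,m,z in(("blue",cv2.inRange(hsv,(105,90,60),(125,255,255)),.068),("red",cv2.inRange(hsv,(0,90,90),(8,255,255))|cv2.inRange(hsv,(172,90,90),(180,255,255)),.05)):
    ys,xs=np.nonzero(m[box[1]:box[3],box[0]:box[2]]);p=cast("top",np.c_[xs+box[0],ys+box[1]],z).astype(np.float32)
    rel=p-np.float32([.456,.0925]);r=np.hypot(*rel.T);print(t,len(p),"bearing %.3f"%np.average(np.arctan2(rel[:,1],rel[:,0]),weights=r),r.min(),r.max(),"line",cv2.fitLine(p,2,0,.001,.001).ravel()[:2])
print(blobs("top",b,(0,0,195),(180,40,255),.06,30,(332,175,370,215)))
cv2.imwrite("pics/c12.png",np.hstack([cv2.resize(a[150:290,290:430],(400,400),interpolation=2),cv2.resize(b[150:270,280:400],(400,400),interpolation=2)]))
E
```

```text
clock: 42.55
eef_pos: [0.5204, 0.1212, 0.1755]
tcp_rot: [3.07, 0.664, 0.004]
ft_force: [0.2, 0.2, -0.0]
width: 0.649
clock: 43.35
eef_pos: [0.4153, 0.3507, 0.1734]
tcp_rot: [-3.07, -0.667, 0.0]
ft_force: [-0.3, -0.8, 0.0]
width: 0.654
[0.41538784 0.35067599 0.1732652 ]
blue 49 bearing 0.428 0.03201692 0.08933107 line [0.91864735 0.39507854]
red 14 bearing 0.415 0.09715872 0.120767415 line [0.9486708  0.31626529]
[(273.5, array([349., 194.]), array([439.8, -21.9]), array([48.1, 87.2]), 3.0)]
```

View pics/c12.png

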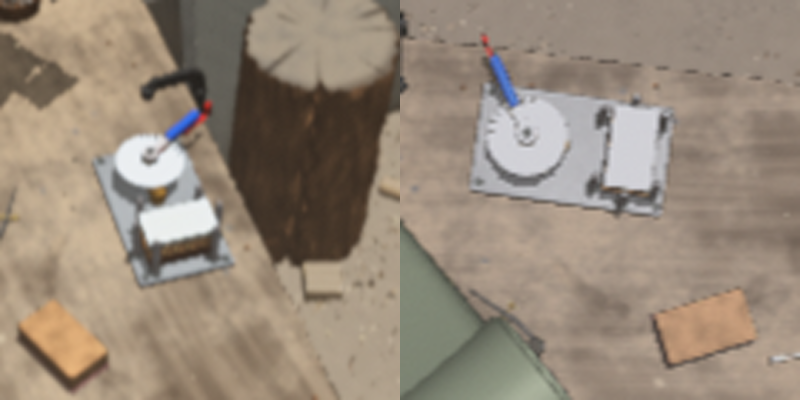

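Lever 0.428 rad, mark about 0.415 to 0.42 rad: aligned. The stack is complete and flat, and the arm is clear of everything.

```bash
python3 -c "
from cell import env
print(env.hand_in())"
```

```text
the job is handed in; nothing more can be done
None
```

The jig is set and I handed the job in at about 43 s of robot time. `hand_in` reports no verdict, so the result below rests on my own last pictures.

- **Valve:** I shut it first by gripping the lever and turning it against its stop (about 12 N of resistance). After the stack was complete I opened it to the mark. The last top view puts the lever at 0.428 rad and the red mark at about 0.415–0.42 rad, against a 0.1 rad limit.
- **Stack:** From the bottom it is the dark body block, two pale spacers and the aluminium plate. Only two spacers were on the bench. I took the brown 59 x 102 mm block for a different object and left it alone.
- **Position:** The last top view puts the plate about 2–3 mm from the pocket centre. It is square to the jig within about 0.01 rad. The spacers measured within about 1 mm of centre as each was placed.
- **Bystanders:** I did not touch the mallet or the nail tin, though I did not re-measure them at the end. The arm finished clear of everything.

**Check that disagreed:** the side camera put the red mark at 0.45–0.46 rad, against about 0.42 rad from the top view. I trusted the top view because the mark's upright end distorts the side estimate. The lever is within tolerance on either reading.

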